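Stand the fallen tube rack up and push it home

ROBOT

A 6-joint arm with a two-finger parallel gripper is mounted at the origin on a cart in front of the work surface, level with it; the furniture and walls round the work are solid. World frame = base frame: x ahead of the robot, y to its left, z up, the work surface at z = 0. Lengths are in m, angles in rad, forces in N, time in s.
With the tool pointing down it reaches from about 0.375 to 0.9 m from the base axis. Payload 3.1 kg.
Tool frame: the origin (TCP) lies on the centre line of the jaws, within the pads' length; the fingertips stand 19 mm ahead of it and the grasp point (between the pads) is the TCP; z points along the fingers, y is the direction in which the jaws open and shut (so a half turn about z gives the same grasp; the last joint's range is limited). The gripper opens to 85 mm and grips with 20 to 120 N. Pads are 22 mm wide; open, the fingers measure 114 mm over their backs; the gripper's body (76 mm by 85 mm) begins 54 mm behind the grasp point. The pads swing forward as they close: fully open they stand 13 mm farther back than shut.
Start: joints at [-1.482, 0.527, 1.433, -0, 1.181, -0.178], TCP at [0.165, -0.603, 0.25] pointing down, gripper open.
Joint ranges: [-3.08, 3.08], [-0.75, 2.2], [0.22, 2.44], [-1.43, 4.57], [0, 2.65], [-2.85, 2.85]. Speed limits (rad/s): [2.79, 2.79, 3.14, 3.14, 3.14, 3.14].

INTERFACE

Orientations are given as a unit quaternion [x, y, z, w].
In Python, from station import manip, imaging, workorder gives the robot as it stands.
- The arm moves only by the shell command python3 -m creep 'ROWS' [FORCE]. ROWS is a JSON object of lists of equal length, an entry for each row: "claw": the finger opening in cm, from 0 to 8.54; "dp": the shift along the tool's x, y, z in cm, a list of three; "roll": the turn about the tool's z in rad. In form: {"claw": [claw, ...], "dp": [[dx, dy, dz], ...], "roll": [roll, ...]}. A call has 1 to 12 rows; each row is the pose to reach, as a shift and turn from the pose commanded when the call began, along the tool's axes at that moment; what a row does not reach only later rows make up. A row lasts 1/10 s, in which the tool goes at most 50 mm and 8.59 degrees, less where a joint would pass 70% of its speed; a pose out of reach is approached as far as the arm can. A call with a gripper value outside its range is refused whole. The fingers move at their own pace and stop on an object; FORCE is the grip in N (left out, the last holds). Time passes only in rows, so rows that repeat a pose let the fingers close. It gives the time, the measured TCP pose, the force and the opening at its end, in the units of the state.
- manip.sense(): the state, without advancing time (a new reading comes with each control period).
- imaging.snapshot(name): name is "scene" or "top" or "wrist"; returns a dict with "image" (400x640x3 uint8, red, green, blue), "z_map" (400x640 float32, m along the optical axis (not along the pixel's ray), 0 where there is no reading), "vfov" (degrees; the focal length in pixels is half the picture's height over the tangent of half this angle, whatever the lens; pixels are square), "cx", "cy" (the principal point, pixels), "dist" ([k1, k2, p1, p2, k3] as OpenCV has them; the pictures are not rectified), "R" (3x3) and "t" (3): a world point X has camera coordinates R X + t. Camera axes: x right, y down, z forward; pixel columns grow to the right and rows downward; lengths in m; the calibration is good to about 2 mm. A picture is of the moment at which its call begins.
- workorder.sign_off(): hands the job in, once; it reports no verdict.
The state is a dict: "t": time; "q": joint angles; "qd": joint speeds; "tau": joint torques, N m; "tcp_pos": TCP position; "tool_rot": TCP orientation; "force": force on the tool from outside, world axes, zero at the start; "ft_torque": the same for the moment, N m; "finger_gap": opening from 0.0 (shut) to 1.0 (fully open).
Only numpy, scipy, OpenCV 4.12 (cv2) and the standard library are available. Lean on these libraries where they do the work, as an engineer would, in place of code of your own. Each camera call takes 0.05 s, during which the arm holds its last target.

TASK

The empty blue tube rack has fallen on its long side, with its tube openings facing the robot. Without picking it up, push against its upper edge with the fingertips so that it tips over away from you onto its feet, openings up, then push it along the worktop until its whole far side rests flat against the green metal fence behind it. Leave the pots, the beaker and the bottle beside it where they are.

Things in the scene. Friction and masses are not known exactly. Their poses are not given: they have to be found in the camera images.
- rack: Blue open-grid tube rack, 0.3 kg, loose; standing 116 (its x) by 225 (y) by 82 mm (z, height). Origin at the centre of its underside, z out of the tube openings. It starts lying on its -x long side: x up, 116 mm high, 82 mm deep, openings roughly towards the robot, solid underside towards the fence, origin 58 mm above the worktop. Has to tip 90 degrees over its lower edge on the fence's side.
- rack_near_foot (a point): Middle of the rack's long underside edge at its -x side: the edge over which it tips, which stays on the worktop; once it stands, the edge nearest the robot. The ribs are grippy: a fingertip pushed dead level drags on them and can jam; let it rise along the arc about this edge as the rack tips. Balance point at about 30 degrees of tipping; beyond it the rack falls onto its feet by itself.
- rack_far_side (a point): Middle of the rack's +x long side, 45 mm above its underside: the side which, once standing, has to lie against the fence (while the rack lies, it is the upper side). Both long sides are open with bars along y at 42 to 48 and 75 to 81 mm above the underside; the short ends are solid 4 mm plates.
- rack_middle (a point): Centre of the rack's body, 41 mm above its underside. The top face (82 mm above the underside, facing the robot at first) is a grid of 4 mm ribs with holes 33 mm square, in which a fingertip could catch; one rib runs along x through its middle (y = 0), and long bars run along y at its edges.
- fence: Fixed upright green metal plate, 270 mm long (its y), 70 high, black lip on top, foot behind. Origin at the bottom middle of its flat front face, which looks along its -x (roughly towards the robot); x points away from the robot. The rack lies in front of it, turned up to 0.15 rad against it; once stood up it has 30 to 55 mm to travel, sliding with 2 to 5 N.
- fence_face (a point): Middle of the fence's front face, 45 mm above the worktop.
- pot: White sample pot with yellow cap, 29 mm wide, 46 high, loose, standing left of the rack's lane; leave alone. Origin at the centre of its underside.
- small_pot: White sample pot with red cap, 29 mm wide, 46 high, loose, left of the lane; leave alone. Origin at the centre of its underside.
- glass_beaker: Clear beaker, 58 mm wide, 70 high, loose, right of the lane; leave alone. Origin at the centre of its underside.
- powder_bottle: Small white bottle with red cap, 47 mm wide, 88 high, loose, right of the lane; leave alone. Origin at the centre of its underside.

How it is judged:
By the outcome, as a careful person would: the job done as asked, in the order asked, and still so for the second after the job is handed in, with the robot touching nothing.
It also fails if it takes over 53 s, if anything falls off the work surface, if the arm or the gripper's body presses on something with over 40 N, if the wrist force passes 120 N, or if a joint passes its speed limit or range.

## Working session

There is one attempt and no reset: what is moved stays moved. The work goes in short steps, Python scripts to look and compute and a shell command to move; the robot and the scene stay as the last step left them, time stands still between calls to the robot, and variables do not carry over. Pictures are saved under pics/ and viewed, and the job is handed in when it is done.

```bash
ls; mkdir -p pics; cat > h.py <<'E'
import numpy as np, cv2
from station import manip, imaging, workorder
def snap(name,fn):
    s=imaging.snapshot(name); cv2.imwrite('pics/'+fn+'.png',s['image'][:,:,::-1]); np.save('pics/'+fn+'.npy',s,allow_pickle=True); return s
def load(fn): return np.load('pics/'+fn+'.npy',allow_pickle=True).item()
def K(s):
    f=200/np.tan(np.radians(s['vfov'])/2); return np.array([[f,0,s['cx']],[0,f,s['cy']],[0,0,1]])
def ray(s,u,v):
    p=cv2.undistortPoints(np.array([[[u,v]]],float),K(s),np.array(s['dist'],float))[0,0]
    return np.array([p[0],p[1],1.])
def onz(s,u,v,z):
    R=np.array(s['R']);t=np.array(s['t']);d=R.T@ray(s,u,v);c=-R.T@t
    return c+d*(z-c[2])/d[2]
def dep(s,u,v):
    R=np.array(s['R']);t=np.array(s['t']);z=float(s['z_map'][int(round(v)),int(round(u))]); return R.T@(ray(s,u,v)*z-t)
def cloud(s):
    R=np.array(s['R']);t=np.array(s['t'])
    vv,uu=np.mgrid[0:400,0:640]; p=cv2.undistortPoints(np.stack([uu,vv],-1).reshape(-1,1,2).astype(float),K(s),np.array(s['dist'],float)).reshape(400,640,2)
    z=s['z_map'];P=np.dstack([p,np.ones((400,640))])*z[...,None]
    X=(P-t)@R; X[z==0]=np.nan; return X
E
python3 - <<'E'
from h import *
st=manip.sense(); print({k:np.round(v,3) for k,v in st.items()})
for n in['scene','top','wrist']: snap(n,n+'0')
E
```

```text
pics
{'t': np.float64(0.0), 'q': array([-1.482,  0.528,  1.434, -0.   ,  1.181, -0.178]), 'qd': array([ 0.   ,  0.001, -0.001,  0.001,  0.002, -0.001]), 'tau': array([-1.0000e-03, -4.4235e+01, -1.7802e+01, -0.0000e+00,  8.0000e-03,
       -0.0000e+00]), 'tcp_pos': array([ 0.165, -0.602,  0.249]), 'tool_rot': array([ 0.991,  0.133,  0.   , -0.001]), 'force': array([1.047, 0.39 , 0.652]), 'ft_torque': array([-0.027,  0.034,  0.017]), 'finger_gap': np.float64(0.999)}
```

View pics/scene0.png

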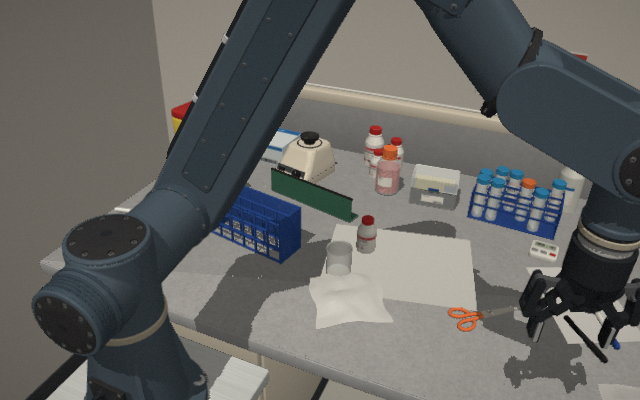

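View pics/top0.png

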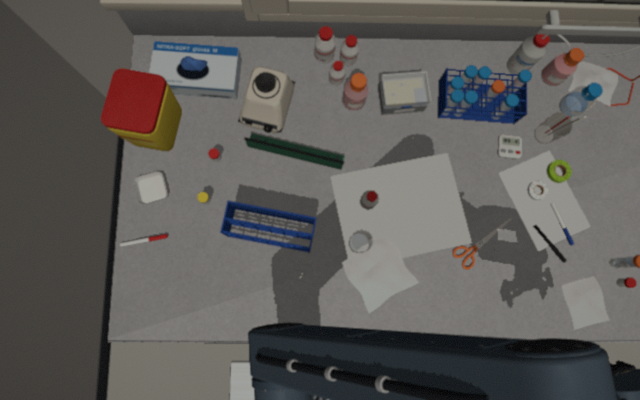

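View pics/wrist0.png

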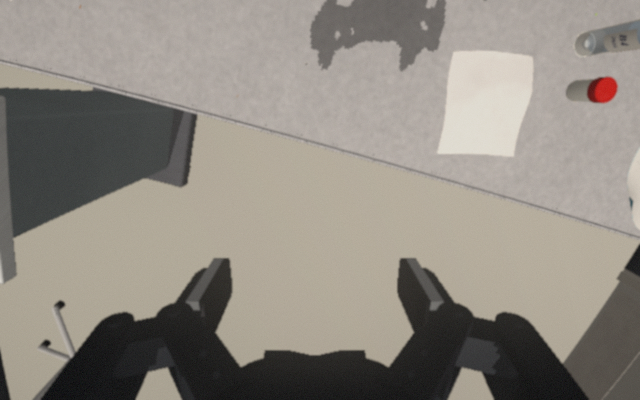

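The scene and top views show the rack lying around (268,226) in the top view, with the fence around (295,150). The pots are at (203,197) and (214,154), the beaker at (361,241) and the bottle at (370,199). I'll enlarge the top view.

```bash
python3 - <<'E'
from h import *
s=load('top0'); im=s['image'][120:270,180:400,::-1]
cv2.imwrite('pics/c1.png',cv2.resize(im,None,fx=3.6,fy=3.6,interpolation=cv2.INTER_CUBIC))
X=cloud(s)
print(np.round(-np.array(s['R']).T@np.array(s['t']),3))
m=(X[...,2]>0.108)&(X[...,2]<0.125)
vv,uu=np.where(m); k=(uu>200)&(uu<330)&(vv>190)&(vv<260)
P=X[vv[k],uu[k]]; print(len(P),P.min(0),P.max(0)); r=cv2.minAreaRect(P[:,:2].astype(np.float32)); print(r,cv2.boxPoints(r))
m=(X[...,2]>0.05)&(X[...,2]<0.09)
vv,uu=np.where(m); k=(uu>240)&(uu<350)&(vv>130)&(vv<170)
P=X[vv[k],uu[k]]; r=cv2.minAreaRect(P[:,:2].astype(np.float32)); print(r,cv2.boxPoints(r),P[:,2].max())
for u,v in[(203,197),(214,154),(361,241),(370,199)]: print(np.round(dep(s,u,v),3))
E
```

```text
[ 0.351 -0.034  1.248]
761 [ 0.43082425 -0.0567741   0.10800764] [0.55104409 0.17779833 0.1204085 ]
((0.4912683963775635, 0.06044276803731918), (0.22546058893203735, 0.0820268988609314), 79.52999114990234) [[ 0.43045238 -0.04295759]
 [ 0.5111135  -0.05786358]
 [ 0.55208445  0.16384313]
 [ 0.47142327  0.17874911]]
((0.6963183283805847, 0.001170828938484192), (0.271970272064209, 0.013417273759841919), 76.46538543701172) [[ 0.657971   -0.12946779]
 [ 0.67101574 -0.13260788]
 [ 0.73466563  0.13180944]
 [ 0.7216209   0.13494954]] 0.07741485174914668
[0.57  0.24  0.044]
[0.687 0.216 0.047]
[ 0.462 -0.181 -0.002]
[ 0.561 -0.195  0.087]
```

View pics/c1.png

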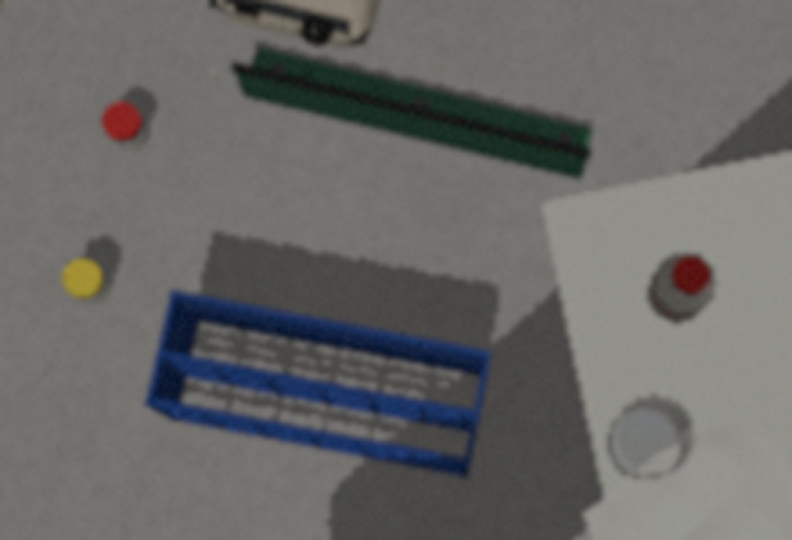

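```bash
cat >> h.py <<'E'
from scipy.spatial.transform import Rotation as Ro
def info():
    st=manip.sense(); R=Ro.from_quat(st['tool_rot']).as_matrix()
    print('t',round(st['t'],2),'tcp',np.round(st['tcp_pos'],4),'yaw',round(np.degrees(np.arctan2(R[1,0],R[0,0])),2),'toolz',np.round(R[:,2],3),'F',np.round(st['force'],1),'gap',round(float(st['finger_gap']),3)); return st,R
def goto(x,y,z,yaw=None):
    st,R=info(); d=R.T@(np.array([x,y,z])-st['tcp_pos'])*100
    print('dp cm',np.round(d,2), 'roll',None if yaw is None else round(np.arctan2(R[1,0],R[0,0])-yaw,3))
E
python3 - <<'E'
from h import *
goto(0.42,-0.25,0.25,np.radians(-10.5))
s=load('top0');X=cloud(s);im=s['image'].astype(int)
# fence front face: green pixels by depth z 0.01-0.06
vv,uu=np.where((im[...,1]>im[...,0]+12)&(im[...,1]>im[...,2]+5)); P=X[vv,uu]
k=(P[:,0]>.6)&(P[:,0]<.78)&(abs(P[:,1])<.16);P=P[k]
for lo,hi in[(0.005,.02),(.02,.035),(.035,.05),(.05,.066)]:
    Q=P[(P[:,2]>lo)&(P[:,2]<hi)]; Q=Q[np.abs(Q[:,1])<.13]
    a=np.polyfit(Q[:,1],Q[:,0],1); r=Q[:,0]-np.polyval(a,Q[:,1]); Q=Q[r<0.004]; a=np.polyfit(Q[:,1],Q[:,0],1);print(lo,len(Q),a,np.degrees(np.arctan(a[0])))
s=load('scene0');X=cloud(s);im=s['image'].astype(int)
vv,uu=np.where((im[...,1]>im[...,0]+12)&(im[...,1]>im[...,2]+5)); P=X[vv,uu]
k=(P[:,0]>.6)&(P[:,0]<.78)&(abs(P[:,1])<.16)&(P[:,2]>.01)&(P[:,2]<.06);P=P[k]; a=np.polyfit(P[:,1],P[:,0],1);print('scene',len(P),a,np.degrees(np.arctan(a[0])),P[:,1].min(),P[:,1].max())
E
```

```text
t 0.15 tcp [ 0.1654 -0.6022  0.2496] yaw 15.34 toolz [-0.     0.002 -1.   ] F [-0.2  0.2 -0.3] gap 0.997
dp cm [ 3.387e+01 -2.722e+01  1.000e-02] roll 0.451
0.005 96 [0.24397635 0.6909952 ] 13.710957998200742
0.02 135 [0.24290835 0.69106208] 13.653189876497533
0.035 143 [0.2442174 0.6909296] 13.723992620937608
0.05 134 [0.24323677 0.69090632] 13.670957109065276
scene 1304 [0.24441517 0.68992015] 13.734685365271453 -0.1290304680839552 0.13565929199795623
```

```bash
python3 -m creep '{"claw":[0,0,0,0,0,0,0,0,0,0,0,0],"dp":[[3,-2.4,0],[6,-4.8,0],[9,-7.2,0],[12,-9.6,0],[15,-12,0],[18,-14.4,0],[21,-16.8,0],[24,-19.2,0],[27,-21.6,0],[30,-24,0],[32.5,-26,0],[34,-27.2,0]],"roll":[0,0.04,0.08,0.12,0.16,0.2,0.24,0.28,0.32,0.36,0.41,0.45]}' 60
python3 - <<'E'
from h import *
c=np.array([.4912,.0604]);a=np.radians(-10.5);d=np.array([np.cos(a),np.sin(a)])
near=c-.041*d; piv=c+.041*d; print(near,piv)
p=near-.04*d; goto(p[0],p[1],0.2,a)
E
```

```text
t: 1.35
tcp_pos: [0.4221, -0.2481, 0.2502]
tool_rot: [0.996, -0.091, -0.0, -0.0]
force: [0.3, -0.7, 0.6]
finger_gap: 0.0
[0.45088655 0.06787166] [0.53151345 0.05292834]
t 1.35 tcp [ 0.4221 -0.2481  0.2502] yaw -10.43 toolz [-0.     0.001 -1.   ] F [ 0.3 -0.7  0.6] gap 0.0
dp cm [ -6.88 -31.6    5.05] roll 0.001
```

```bash
python3 -m creep '{"claw":[0,0,0,0,0,0,0,0,0,0],"dp":[[-1,-4,0],[-2,-8,0.6],[-3,-12,1.2],[-4,-16,2],[-5,-20,3],[-5.6,-24,4],[-6.2,-28,5],[-6.9,-31.6,5],[-6.9,-31.6,5],[-6.9,-31.6,5]],"roll":[0,0,0,0,0,0,0,0,0,0]}'
python3 - <<'E'
from h import *
info(); snap('wrist','wrist1'); s=snap('scene','scene1')
s=load('wrist1'); X=cloud(s)
p=manip.sense()['tcp_pos']; print('cam',-np.array(s['R']).T@np.array(s['t']))
m=(np.hypot(X[...,0]-p[0],X[...,1]-p[1])<.05)&(X[...,2]>.15); P=X[m]; print(len(P),np.nanmin(P,0),np.nanmax(P,0)); 
Q=P[P[:,2]<np.nanmin(P[:,2])+.015]; print(Q.min(0)-p,Q.max(0)-p)
E
```

```text
t: 2.35
tcp_pos: [0.4106, 0.0734, 0.2003]
tool_rot: [0.996, -0.09, 0.0, 0.0]
force: [0.4, -0.5, -1.0]
finger_gap: -0.0
t 2.35 tcp [0.4106 0.0734 0.2003] yaw -10.28 toolz [ 0. -0. -1.] F [ 0.4 -0.5 -1. ] gap -0.0
cam [0.48994888 0.05843845 0.32380588]
33638 [0.39210605 0.022117   0.18473035] [0.43340637 0.11987159 0.27851221]
[ 0.00235201 -0.01396962 -0.01568649] [ 0.01108909  0.01294309 -0.00070586]
```

View pics/wrist1.png

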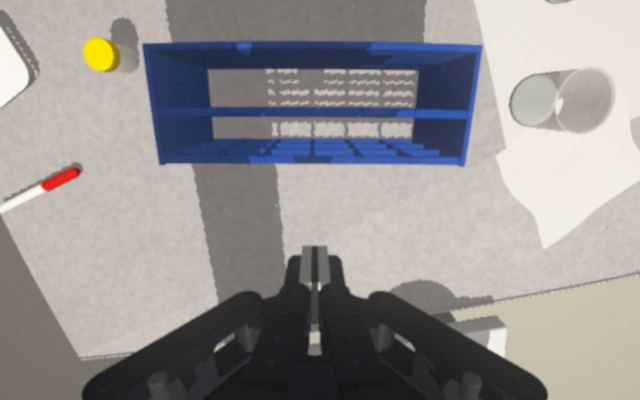

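View pics/scene1.png

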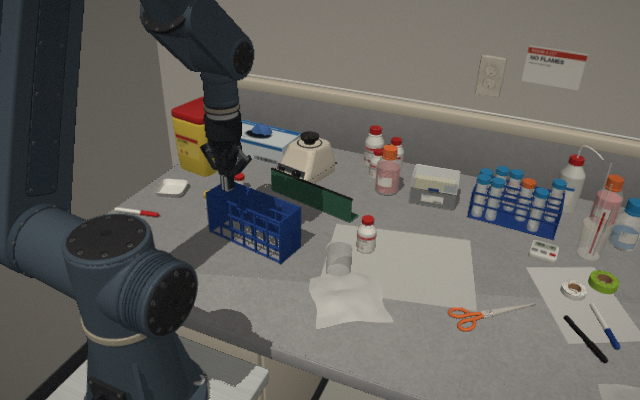

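The wrist view shows the closed fingers at (315,260), centred on the rack's near upper edge (u 162 to 466, mid 314) and square to it. Next I'll lower the fingers and advance to contact.

```bash
python3 -m creep '{"claw":[0,0,0,0,0,0,0,0,0,0],"dp":[[0,0,2],[0,0,4],[0,0,6],[0,0,7.4],[0,0,7.4],[1,0,7.4],[1.8,0,7.4],[2.2,0,7.4],[2.5,0,7.4],[2.5,0,7.4]],"roll":[0,0,0,0,0,0,0,0,0,0]}'
python3 - <<'E'
from h import *
info(); snap('wrist','wrist2')
E
```

```text
t: 3.45
tcp_pos: [0.4361, 0.0682, 0.1267]
tool_rot: [0.996, -0.091, 0.001, 0.0]
force: [-0.5, -0.8, -0.4]
finger_gap: 0.002
t 3.45 tcp [0.4361 0.0682 0.1267] yaw -10.44 toolz [ 0.002 -0.    -1.   ] F [-0.5 -0.8 -0.4] gap 0.002
```

View pics/wrist2.png

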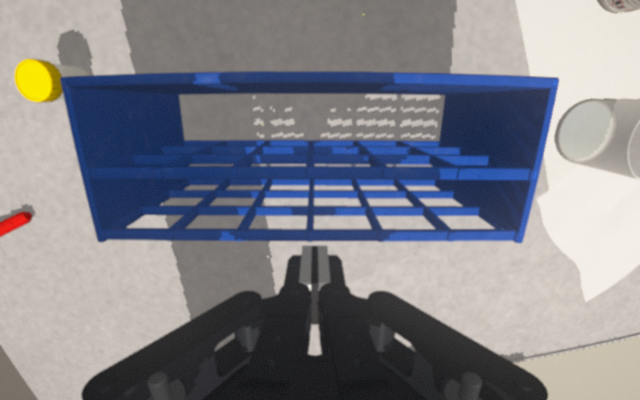

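Still about 4 mm short of contact, with the centre rib at u≈311 and the fingers at u≈315. Now the first part of the arc, up to about 15° of tipping.

```bash
python3 -m creep '{"claw":[0,0,0,0,0,0,0,0,0,0,0,0],"dp":[[0.3,0,0],[0.5,0,0],[0.75,0,-0.2],[1.0,0,-0.4],[1.3,0,-0.6],[1.6,0,-0.8],[1.9,0,-1.0],[2.2,0,-1.2],[2.5,0,-1.35],[2.8,0,-1.5],[3.1,0,-1.6],[3.4,0,-1.75]],"roll":[0,0,0,0,0,0,0,0,0,0,0,0]}'
python3 - <<'E'
from h import *
info(); snap('wrist','wrist3');snap('scene','scene3')
s=load('scene3'); cv2.imwrite('pics/c3.png',cv2.resize(s['image'][140:290,170:390,::-1],None,fx=3.5,fy=3.5))
E
```

```text
t: 4.7
tcp_pos: [0.4689, 0.0621, 0.1439]
tool_rot: [0.996, -0.091, -0.0, -0.0]
force: [-1.1, -0.2, -0.9]
finger_gap: 0.004
t 4.7 tcp [0.4689 0.0621 0.1439] yaw -10.44 toolz [-0.  0. -1.] F [-1.1 -0.2 -0.9] gap 0.004
```

View pics/wrist3.png

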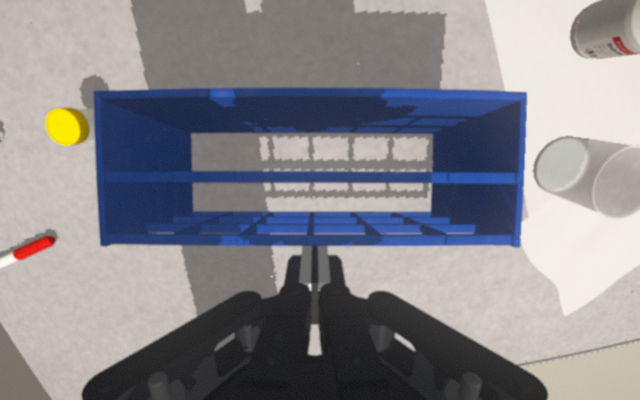

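View pics/c3.png

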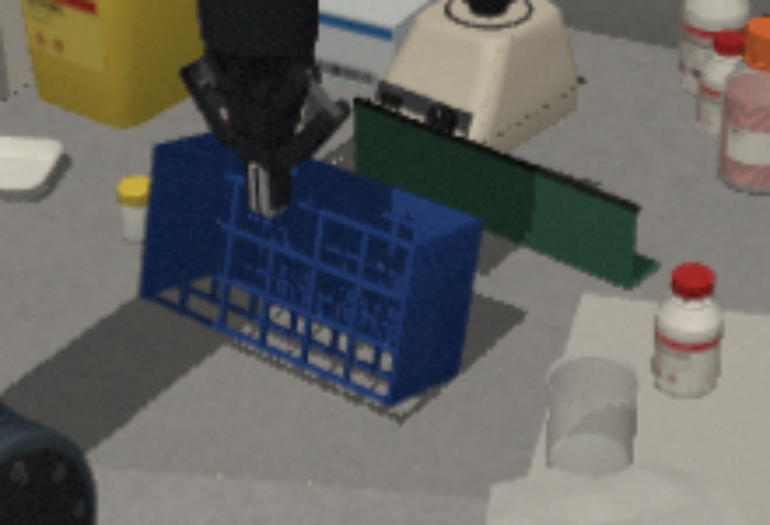

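The front lower edge has lifted, so the rack is tipping about its far edge. The wrist force is about 1 N. I'll continue along the arc past the balance point.

```bash
python3 -m creep '{"claw":[0,0,0,0,0,0,0,0,0,0,0,0],"dp":[[0.5,0,-0.2],[1.0,0,-0.4],[1.5,0,-0.55],[2.0,0,-0.7],[2.5,0,-0.8],[3.0,0,-0.9],[3.4,0,-0.95],[3.8,0,-1.0],[4.2,0,-1.1],[4.6,0,-1.2],[4.6,0,-1.5],[4.6,0,-2]],"roll":[0,0,0,0,0,0,0,0,0,0,0,0]}'
python3 - <<'E'
from h import *
info(); snap('wrist','wrist4');snap('scene','scene4')
s=load('scene4'); cv2.imwrite('pics/c4.png',cv2.resize(s['image'][140:290,170:390,::-1],None,fx=3.5,fy=3.5))
E
```

```text
t: 6.0
tcp_pos: [0.5137, 0.0539, 0.1638]
tool_rot: [0.996, -0.091, -0.001, -0.0]
force: [-0.3, 0.2, -0.6]
finger_gap: 0.0
t 6.0 tcp [0.5137 0.0539 0.1638] yaw -10.44 toolz [-0.001  0.    -1.   ] F [-0.3  0.2 -0.6] gap 0.0
```

View pics/wrist4.png

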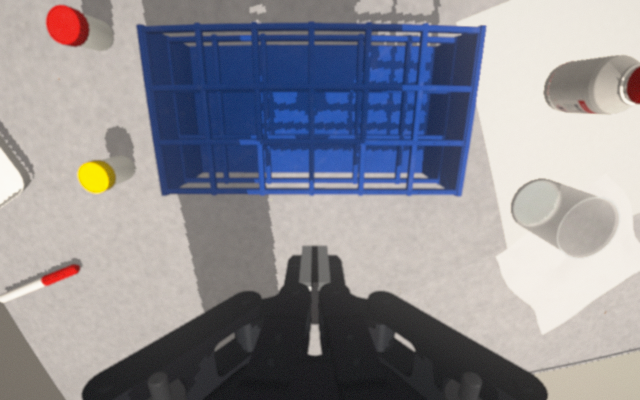

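View pics/c4.png

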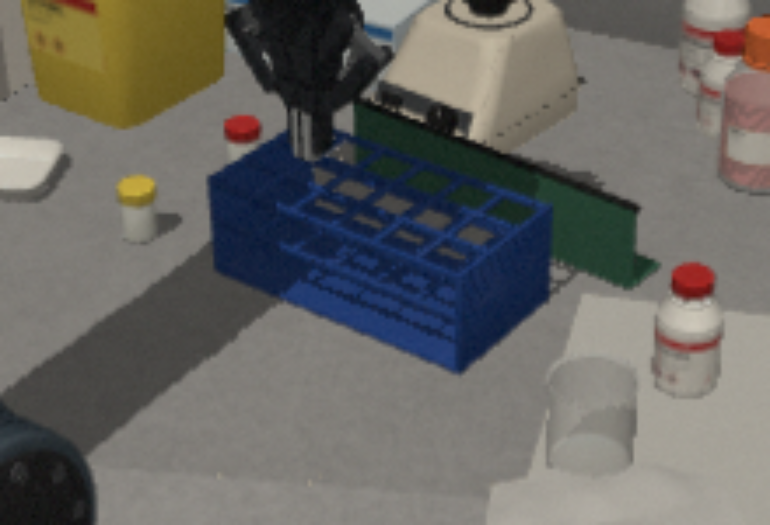

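The rack stands on its feet with the openings up, well clear of the fingertips. In the wrist view its near edge is at v≈193. Now I'll measure its pose.

```bash
cat >> h.py <<'E'
def rack(s):
    X=cloud(s); im=s['image'].astype(int)
    m=(X[...,2]>.074)&(X[...,2]<.092)&(im[...,2]>im[...,0]+20)&(X[...,0]>.45)&(X[...,0]<.8)&(np.abs(X[...,1])<.2)
    m=cv2.morphologyEx(m.astype(np.uint8),cv2.MORPH_OPEN,np.ones((2,2)))>0
    P=X[m]; r=cv2.minAreaRect(P[:,:2].astype(np.float32)); B=cv2.boxPoints(r)
    e=sorted([B[(i+1)%4]-B[i] for i in range(4)],key=lambda v:-np.linalg.norm(v))[0]; e=e*np.sign(e[1]); yaw=np.arctan2(-e[0],e[1])
    c=np.array(r[0]); d=np.array([np.cos(yaw),np.sin(yaw)]); t=np.array([-d[1],d[0]])
    fd=lambda p:(p[0]-0.6907-0.2437*p[1])/np.hypot(1,.2437)
    print('c',np.round(c,4),'size',np.round(r[1],4),'yaw',round(np.degrees(yaw),2),'zmed',np.median(P[:,2]))
    L=c+.058*d+.1125*t;Rr=c+.058*d-.1125*t
    u=np.array([.2437,1])/np.hypot(1,.2437); f0=np.array([.6907,0])
    print('far L',np.round(L,4),'gap',round(fd(L)*1e3,1),'far R',np.round(Rr,4),'gap',round(fd(Rr)*1e3,1),'along',np.round([(L-f0)@u,(Rr-f0)@u],4))
    return c,yaw
E
python3 - <<'E'
from h import *
for n in('wrist4','scene4'): c,y=rack(load(n))
s=snap('top','top4'); rack(s)
# fence ends along u
X=cloud(load('top0'));u=np.array([.2437,1])/np.hypot(1,.2437)
im=load('top0')['image'].astype(int);vv,uu=np.where((im[...,1]>im[...,0]+12)&(im[...,1]>im[...,2]+5)); P=X[vv,uu]
P=P[(P[:,0]>.6)&(P[:,0]<.78)&(abs(P[:,1])<.17)&(P[:,2]>.01)&(P[:,2]<.07)]; a=(P[:,:2]-[.6907,0])@u; print('fence along',a.min(),a.max(),np.percentile(a,[.5,99.5]))
E
```

```text
c [0.5821 0.0421] size [0.3124 0.159 ] yaw -10.26 zmed nan
far L [0.6592 0.1425] gap -64.3 far R [ 0.6191 -0.0789] gap -50.8 along [ 0.131  -0.0936]
c [0.6458 0.0492] size [0.3323 0.106 ] yaw -34.46 zmed nan
far L [0.7573 0.1092] gap 38.8 far R [ 0.63   -0.0763] gap -40.9 along [ 0.1218 -0.0886]
c [0.6297 0.011 ] size [0.2483 0.1131] yaw -35.41 zmed nan
far L [0.7422 0.0691] gap 33.7 far R [ 0.6118 -0.1143] gap -49.6 along [ 0.0793 -0.1297]
fence along -0.128739850044577 0.13435170243832054 [-0.12705565  0.1332116 ]
```

```bash
python3 - <<'E'
s=open('h.py').read()
s=s.replace("    m=cv2.morphologyEx(m.astype(np.uint8),cv2.MORPH_OPEN,np.ones((2,2)))>0\n","""    n,l,st,_=cv2.connectedComponentsWithStats(m.astype(np.uint8)); m=l==1+np.argmax(st[1:,4])
""")
open('h.py','w').write(s)
E
python3 - <<'E'
from h import *
for n in('wrist4','scene4','top4'): rack(load(n))
E
```

```text
c [0.5868 0.0417] size [0.2253 0.1151] yaw -10.6 zmed 0.08063964523799685
far L [0.6645 0.1416] gap -59.0 far R [ 0.6231 -0.0795] gap -46.8 along [ 0.1314 -0.0933]
c [0.5871 0.0419] size [0.2281 0.1221] yaw -10.83 zmed 0.07901796579855541
far L [0.6652 0.1415] gap -58.3 far R [ 0.6229 -0.0795] gap -47.0 along [ 0.1314 -0.0933]
c [ 0.5754 -0.0261] size [0.0846 0.1148] yaw 79.76 zmed 0.08074776206505081
far L [0.475 0.051] gap -221.7 far R [0.6964 0.011 ] gap 2.9 along [-0.0015  0.012 ]
```

```bash
python3 - <<'E'
from h import *
s=load('wrist4'); X=cloud(s); p=np.array([.5137,.0539,.1638]); a=np.radians(-10.44)
d=np.array([np.cos(a),np.sin(a),0]);t=np.array([-d[1],d[0],0]); Q=X.reshape(-1,3)-p; F=Q@d;L=Q@t;Z=Q[:,2]
for lo in range(-20,110,10):
    k=(Z>lo/1e3)&(Z<lo/1e3+.01)&(abs(F)<.06)&(abs(L)<.09)
    if k.sum(): print(lo,k.sum(),np.round(np.percentile(F[k],[1,99])*1e3,1),np.round(np.percentile(L[k],[1,99])*1e3,1))
c=np.array([.587,.0418]); b=np.radians(-13.7);n=np.array([np.cos(b),np.sin(b)]);ar=np.radians(-10.7)
near=c-.058*np.array([np.cos(ar),np.sin(ar)]); q=near-.05*n; print(near); goto(q[0],q[1],.15,b)
E
```

```text
-20 160 [ 5.6 10.7] [-12.7  10.9]
-10 537 [ 5.4 10.7] [-14.2  12.5]
0 667 [ 5.2 10.7] [-14.1  12.6]
10 843 [-11.2  10.8] [-13.9  12.1]
20 1667 [-9.3 13. ] [-30.8  28.7]
30 5410 [-9.5 12.8] [-38.   36.4]
40 4628 [-10.3  16.6] [-45.9  44.3]
50 8792 [-9.9 16.8] [-53.1  51.4]
60 10971 [ 3. 17.] [-60.   58.4]
70 3812 [ 9.  19.6] [-60.6  58.9]
[0.53000846 0.05256866]
t 6.15 tcp [0.514  0.0539 0.1643] yaw -10.43 toolz [ 0.001 -0.    -1.   ] F [-0.  -0.4 -0. ] gap -0.005
dp cm [-3.4  -0.45  1.43] roll 0.057
```

```bash
python3 -m creep '{"claw":[4,4,4,4,4,4,4,4],"dp":[[-1,0,0],[-2,-0.1,0],[-3,-0.3,0],[-3.4,-0.45,0],[-3.4,-0.45,0],[-3.4,-0.45,0],[-3.4,-0.45,0],[-3.4,-0.45,0]],"roll":[0,0,0,0.03,0.057,0.057,0.057,0.057]}'
python3 - <<'E'
from h import *
s=snap('wrist','wrist5');st,R=info(); X=cloud(s); p=st['tcp_pos']; a=np.radians(-13.7)
d=np.array([np.cos(a),np.sin(a),0]);t=np.array([-d[1],d[0],0])
def an(X,p,a):
    d=np.array([np.cos(a),np.sin(a),0]);t=np.array([-d[1],d[0],0]);Q=X.reshape(-1,3)-p; F=Q@d;L=Q@t;Z=Q[:,2]
    for lo in range(-24,36,3):
        k=(Z>lo/1e3)&(Z<lo/1e3+.003)&(abs(F)<.03)&(abs(L)<.09)
        if k.sum()>3: print(lo,k.sum(),np.round(np.percentile(F[k],[1,99])*1e3,1),np.round(np.percentile(L[k],[1,99])*1e3,1))
an(X,p,a); print(); an(cloud(load('wrist4')),np.array([.5137,.0539,.1638]),np.radians(-10.44))
rack(s)
E
```

```text
t: 6.95
tcp_pos: [0.4816, 0.0643, 0.1638]
tool_rot: [0.993, -0.119, 0.0, 0.0]
force: [-0.3, 0.1, -0.8]
finger_gap: 0.467
t 7.0 tcp [0.4816 0.0643 0.1638] yaw -13.7 toolz [ 0. -0. -1.] F [ 0.5 -0.7 -0.2] gap 0.468
-18 39 [-10.7   7.8] [-21.   19.5]
-15 98 [-10.7  10.6] [-27.   25.5]
-12 170 [-11.8  10.7] [-32.8  31.4]
-9 198 [-11.5  10.7] [-33.3  32.1]
-6 217 [-8.1 10.6] [-33.9  32.7]
-3 232 [-11.6  10.7] [-33.6  32.7]
0 228 [-11.   10.7] [-33.8  32.7]
3 267 [-11.   10.7] [-33.6  32.6]
6 270 [-10.   10.7] [-33.8  32.7]
9 290 [-10.3  10.7] [-33.7  32.8]
12 281 [-11.1  10.7] [-33.9  32.5]
15 231 [-11.3  10.7] [-26.7  26.1]
18 618 [-11.8  10.7] [-26.3  24.8]
21 208 [-7.8 11.6] [-37.2  35.9]
24 362 [ 1.6 13. ] [-42.   41.2]
27 643 [ 5.3 12.9] [-50.   48.3]
30 764 [ 5.4 12.9] [-51.2  50.2]
33 1324 [-12.2  12.9] [-52.8  51.5]

-18 4 [9.6 9.8] [-2.6  4.6]
-15 70 [ 5.8 10.7] [-11.2  10.6]
-12 132 [ 5.5 10.7] [-13.3  11.3]
-9 157 [ 5.5 10.7] [-14.   12.3]
-6 165 [ 5.4 10.7] [-14.   12.6]
-3 169 [ 5.3 10.7] [-14.2  12.3]
0 181 [ 5.1 10.8] [-14.1  12.5]
3 196 [ 5.4 10.7] [-14.1  12.5]
6 210 [ 5.3 10.6] [-14.3  12.6]
9 223 [ 5.4 10.7] [-14.   12.3]
12 147 [ 5.8 10.8] [-14.2  12.6]
15 215 [-11.4  10.8] [-7.3  5.7]
18 382 [-11.3  11.3] [-11.7   9.3]
21 200 [ 5.2 12.8] [-21.   19.4]
24 500 [-6.2 13.1] [-28.4  27.1]
27 923 [-10.1  12.9] [-31.6  29.4]
30 959 [-10.2  13.1] [-34.5  33.2]
33 1364 [-9.5 13.1] [-36.7  34.9]
c [0.581  0.0432] size [0.2258 0.1033] yaw -10.77 zmed 0.0806706385755953
far L [0.659  0.1429] gap -64.6 far R [ 0.617  -0.0782] gap -53.1 along [ 0.1313 -0.0934]
```

View pics/wrist5.png

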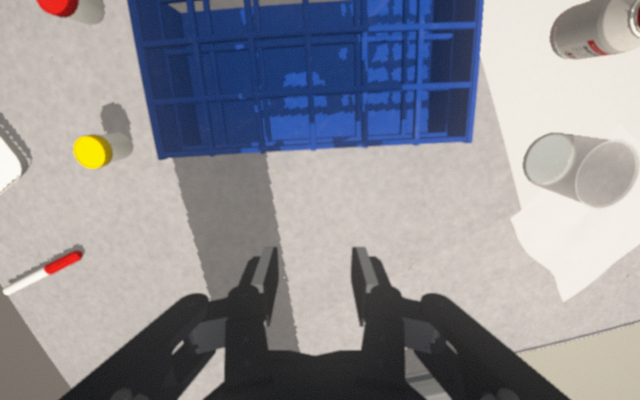

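```bash
python3 -m creep '{"claw":[4,4,4,4,4,4,4,4,4,4,4,4],"dp":[[0,0,2],[0,0,4.5],[0,0,7],[0,0,9],[0,0,10.5],[0,0,10.5],[0.8,0,10.5],[1.6,0,10.5],[2.4,0,10.5],[3,0,10.5],[3.4,0,10.5],[3.4,0,10.5]],"roll":[0,0,0,0,0,0,0,0,0,0,0,0]}'
python3 - <<'E'
from h import *
info(); snap('scene','scene6')
s=load('scene6'); cv2.imwrite('pics/c6.png',cv2.resize(s['image'][140:290,170:390,::-1],None,fx=3.5,fy=3.5))
E
```

```text
t: 8.2
tcp_pos: [0.5154, 0.0561, 0.0591]
tool_rot: [0.993, -0.119, 0.001, -0.0]
force: [-0.4, 0.1, 0.1]
finger_gap: 0.466
t 8.2 tcp [0.5154 0.0561 0.0591] yaw -13.72 toolz [ 0.002 -0.    -1.   ] F [-0.4  0.1  0.1] gap 0.466
```

View pics/c6.png

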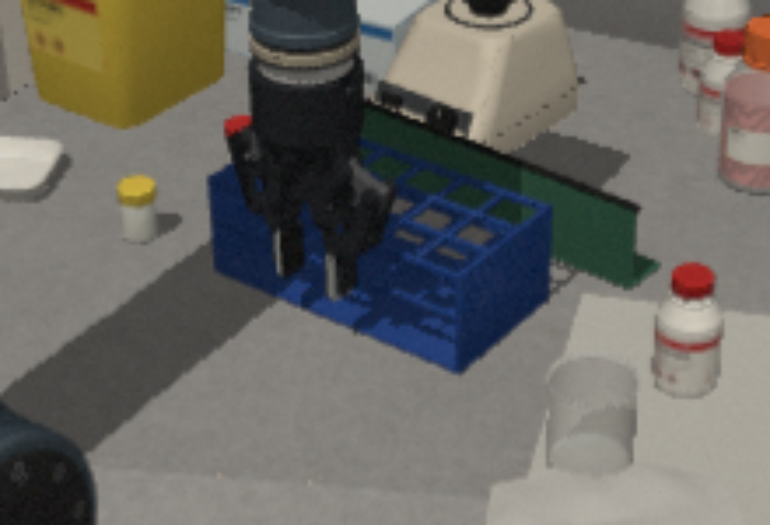

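The fingertips are in front of the near side at lower-bar height and not yet touching. Now I'll push slowly.

```bash
python3 -m creep '{"claw":[4,4,4,4,4,4,4,4,4,4,4,4],"dp":[[0.3,0,0],[0.5,0,0],[0.8,0,0],[1.1,0,0],[1.4,0,0],[1.7,0,0],[2,0,0],[2.3,0,0],[2.6,0,0],[2.9,0,0],[3.2,0,0],[3.4,0,0]],"roll":[0,0,0,0,0,0,0,0,0,0,0,0]}'
python3 - <<'E'
from h import *
info(); s=snap('scene','scene7'); rack(s); rack(snap('wrist','wrist7'))
cv2.imwrite('pics/c7.png',cv2.resize(s['image'][140:290,170:390,::-1],None,fx=3.5,fy=3.5))
E
```

```text
t: 9.45
tcp_pos: [0.5478, 0.0482, 0.0588]
tool_rot: [0.993, -0.119, 0.0, 0.0]
force: [-1.2, -0.1, 0.7]
finger_gap: 0.467
t 9.45 tcp [0.5478 0.0482 0.0588] yaw -13.71 toolz [ 0. -0. -1.] F [-1.2 -0.1  0.7] gap 0.467
c [0.601  0.0064] size [0.1716 0.1324] yaw -12.44 zmed 0.07892305344882866
far L [0.6819 0.1037] gap -33.1 far R [ 0.6335 -0.116 ] gap -28.2 along [ 0.0987 -0.1262]
c [0.6083 0.0335] size [0.2279 0.1107] yaw -13.05 zmed 0.08056683510062229
far L [0.6902 0.13  ] gap -31.3 far R [ 0.6394 -0.0891] gap -28.8 along [ 0.1262 -0.0988]
```

View pics/c7.png

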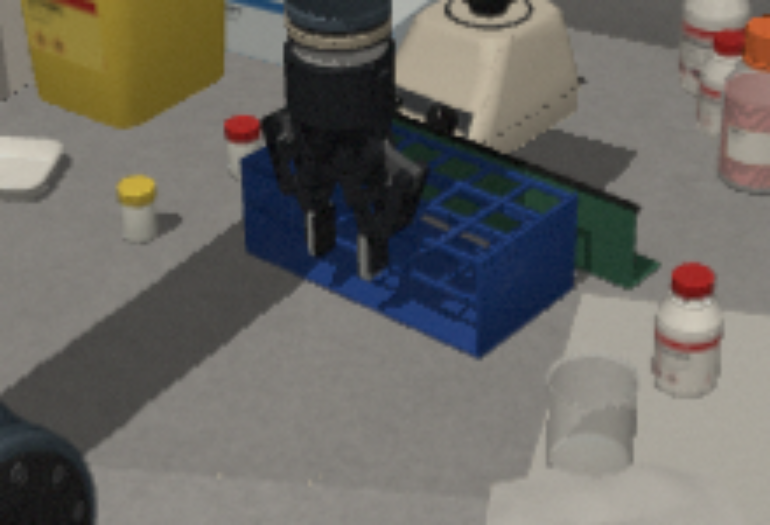

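View pics/wrist7.png

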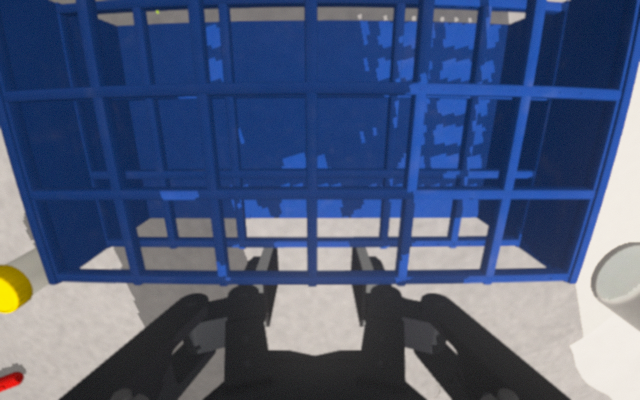

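The rack stays upright and is turning parallel to the fence (yaw about -13° against -13.7°), with about 24 mm left by the TCP geometry. I'll keep pushing.

```bash
python3 -m creep '{"claw":[4,4,4,4,4,4,4,4,4,4,4],"dp":[[0.3,0,0],[0.5,0,0],[0.8,0,0],[1.0,0,0],[1.3,0,0],[1.5,0,0],[1.7,0,0],[1.9,0,0],[2.05,0,0],[2.2,0,0],[2.2,0,0]],"roll":[0,0,0,0,0,0,0,0,0,0,0]}'
python3 - <<'E'
from h import *
st,R=info(); p=st['tcp_pos']; print('tcp fence dist',(p[0]-.6907-.2437*p[1])/1.0293)
E
```

```text
t: 10.65
tcp_pos: [0.5693, 0.043, 0.0588]
tool_rot: [0.993, -0.119, 0.0, 0.0]
force: [-0.6, -1.0, -0.5]
finger_gap: 0.465
t 10.65 tcp [0.5693 0.043  0.0588] yaw -13.71 toolz [ 0.001 -0.    -1.   ] F [-0.6 -1.  -0.5] gap 0.465
tcp fence dist -0.12815358647218342
```

```bash
python3 -m creep '{"claw":[4,4,4,4],"dp":[[0.1,0,0],[0.2,0,0],[0.3,0,0],[0.3,0,0]],"roll":[0,0,0,0]}'; python3 -m creep '{"claw":[4,4,4],"dp":[[0.1,0,0],[0.2,0,0],[0.2,0,0]],"roll":[0,0,0]}'
python3 - <<'E'
from h import *
st,R=info(); p=st['tcp_pos']; print('tcp fence dist',(p[0]-.6907-.2437*p[1])/1.0293)
s=snap('scene','scene8')
cv2.imwrite('pics/c8.png',cv2.resize(s['image'][150:270,200:370,::-1],None,fx=4.6,fy=4.6,interpolation=cv2.INTER_CUBIC))
E
```

```text
t: 11.05
tcp_pos: [0.5705, 0.0427, 0.0586]
tool_rot: [0.993, -0.119, -0.001, -0.0]
force: [-4.7, 2.5, 2.2]
finger_gap: 0.469
t: 11.35
tcp_pos: [0.5704, 0.0426, 0.0584]
tool_rot: [0.993, -0.119, -0.004, -0.0]
force: [-8.4, 2.2, 2.6]
finger_gap: 0.464
t 11.35 tcp [0.5704 0.0426 0.0584] yaw -13.71 toolz [-0.007  0.001 -1.   ] F [-8.4  2.2  2.6] gap 0.464
tcp fence dist -0.12692927461734516
```

View pics/c8.png

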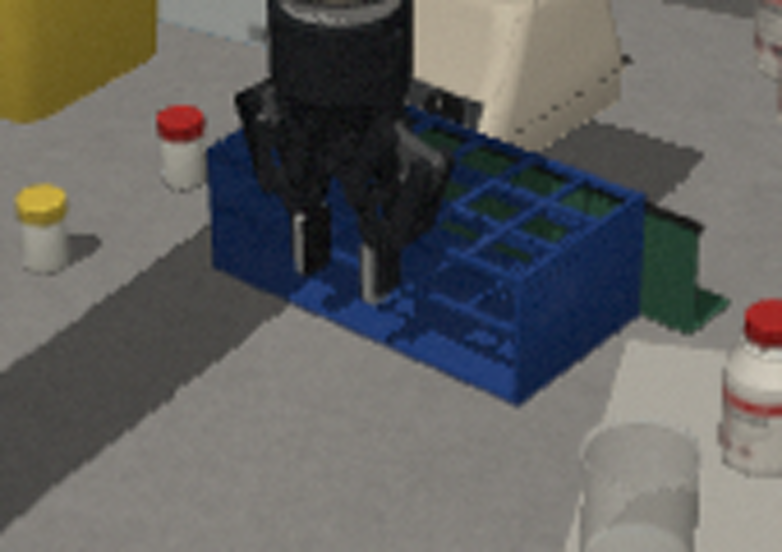

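The force rose to 8 N at the predicted distance (126.9 mm against 126.7 mm), so the rack is seated on the fence. I'll back straight off, lift, and check from above.

```bash
python3 -m creep '{"claw":[4,4,4,4,4,4,4,4,4,4,4,4],"dp":[[-0.2,0,0],[-0.5,0,0],[-1,0,0],[-2,0,0],[-4,0,0],[-6,0,0],[-8,0,-2],[-8,0,-5],[-8,0,-9],[-8,0,-13],[-8,0,-16],[-8,0,-16]],"roll":[0,0,0,0,0,0,0,0,0,0,0,0]}'
python3 - <<'E'
from h import *
info(); s=snap('wrist','wrist9'); rack(s); s=snap('scene','scene9'); rack(s)
cv2.imwrite('pics/c9.png',cv2.resize(s['image'][150:270,200:370,::-1],None,fx=4.6,fy=4.6,interpolation=cv2.INTER_CUBIC))
s=snap('top','top9'); rack(s)
cv2.imwrite('pics/d9.png',cv2.resize(s['image'][120:270,180:400,::-1],None,fx=3.6,fy=3.6,interpolation=cv2.INTER_CUBIC))
E
```

```text
t: 12.6
tcp_pos: [0.4987, 0.0607, 0.2232]
tool_rot: [0.993, -0.119, 0.006, -0.0]
force: [0.5, 0.3, 0.6]
finger_gap: 0.469
t 12.6 tcp [0.4987 0.0607 0.2232] yaw -13.69 toolz [ 0.011 -0.001 -1.   ] F [0.5 0.3 0.6] gap 0.469
c [0.6208 0.0313] size [0.225  0.0822] yaw -13.62 zmed 0.08067720936096795
far L [0.7036 0.1269] gap -17.5 far R [ 0.6507 -0.0917] gap -17.2 along [ 0.1264 -0.0986]
c [0.6355 0.0277] size [0.2278 0.1221] yaw -13.62 zmed 0.07894955520734889
far L [0.7184 0.1234] gap -2.4 far R [ 0.6654 -0.0953] gap -2.0 along [ 0.1265 -0.0985]
c [0.6385 0.0273] size [0.2249 0.1171] yaw -13.37 zmed 0.08032048961247422
far L [0.721  0.1234] gap 0.2 far R [ 0.669  -0.0955] gap 1.5 along [ 0.127  -0.0979]
```

View pics/wrist9.png

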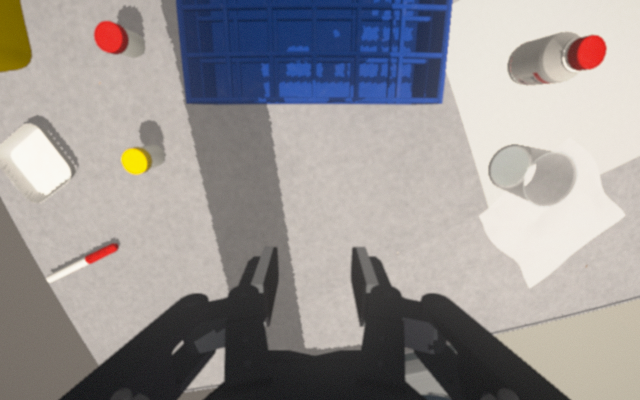

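View pics/c9.png

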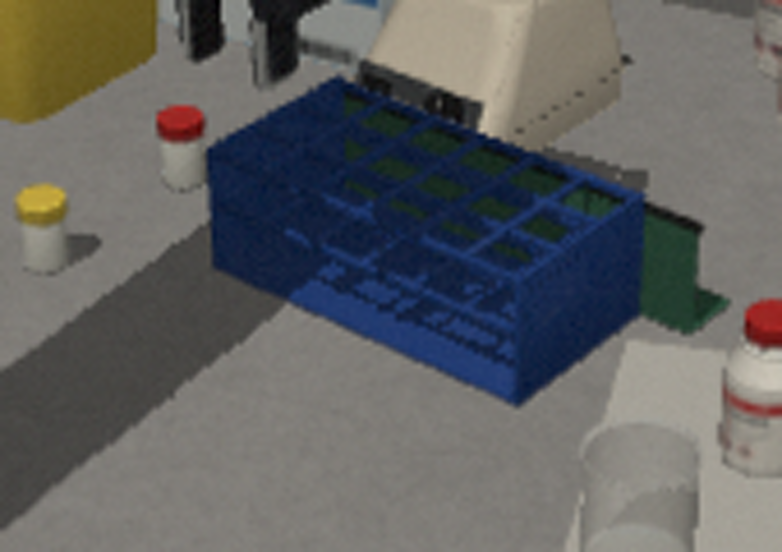

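View pics/d9.png

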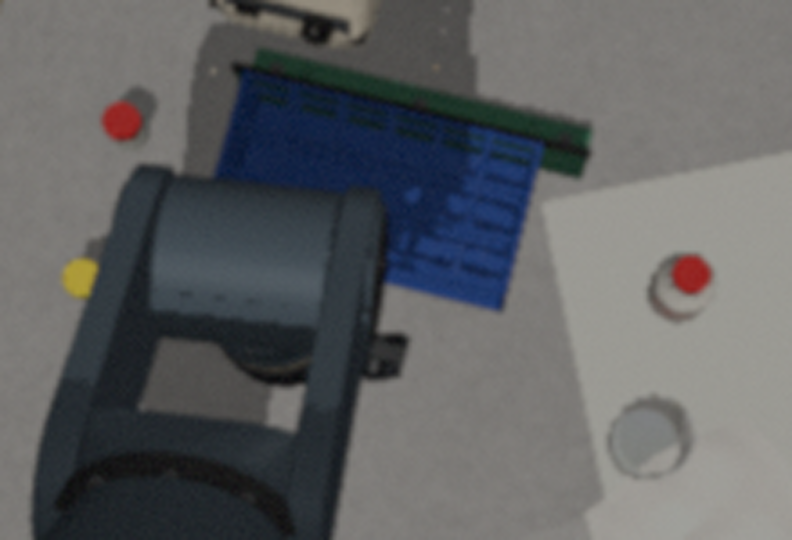

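```bash
python3 - <<'E'
from h import *
b=np.radians(-13.7);n=np.array([np.cos(b),np.sin(b)]);u=np.array([-n[1],n[0]])
for nm in('scene9','top9'):
    s=load(nm);X=cloud(s);im=s['image'].astype(int)
    m=(im[...,2]>im[...,0]+20)&(X[...,2]>.006)&(X[...,2]<.083)&(X[...,0]>.5)&(X[...,0]<.75)&(abs(X[...,1])<.17)
    P=X[m]; D=(P[:,:2]-[.6907,0])@n; A=(P[:,:2]-[.6907,0])@u
    for z0,z1 in((.006,.03),(.075,.083)):
        out=[]
        for a in np.arange(-.09,.125,.02):
            k=(A>a-.01)&(A<a+.01)&(P[:,2]>z0)&(P[:,2]<z1)
            out.append((round(a,2),)+tuple(np.round(np.percentile(D[k],[3,97])*1e3,1)) if k.sum()>8 else None)
        print(nm,z0,out)
E
```

```text
scene9 0.006 [(np.float64(-0.09), np.float64(-115.8), np.float64(-5.5)), None, (np.float64(-0.05), np.float64(-102.2), np.float64(-51.8)), (np.float64(-0.03), np.float64(-117.1), np.float64(1.5)), (np.float64(-0.01), np.float64(-112.3), np.float64(-0.5)), (np.float64(0.01), np.float64(-114.7), np.float64(2.0)), (np.float64(0.03), np.float64(-107.8), np.float64(-2.4)), (np.float64(0.05), np.float64(-118.0), np.float64(-1.2)), (np.float64(0.07), np.float64(-118.1), np.float64(0.2)), (np.float64(0.09), np.float64(-89.3), np.float64(3.3)), (np.float64(0.11), np.float64(-114.9), np.float64(-2.6))]
scene9 0.075 [(np.float64(-0.09), np.float64(-116.1), np.float64(-4.4)), (np.float64(-0.07), np.float64(-115.5), np.float64(-3.4)), (np.float64(-0.05), np.float64(-116.0), np.float64(-4.0)), (np.float64(-0.03), np.float64(-116.6), np.float64(-3.4)), (np.float64(-0.01), np.float64(-117.1), np.float64(-2.9)), (np.float64(0.01), np.float64(-115.6), np.float64(-6.1)), (np.float64(0.03), np.float64(-116.9), np.float64(-2.4)), (np.float64(0.05), np.float64(-115.8), np.float64(-2.3)), (np.float64(0.07)
[... 743 characters left out ...]
float64(0.11), np.float64(-60.7), np.float64(0.5))]
top9 0.075 [(np.float64(-0.09), np.float64(-113.8), np.float64(-1.6)), (np.float64(-0.07), np.float64(-114.1), np.float64(-1.7)), (np.float64(-0.05), np.float64(-113.6), np.float64(-1.7)), (np.float64(-0.03), np.float64(-112.9), np.float64(-2.3)), (np.float64(-0.01), np.float64(-113.1), np.float64(-2.0)), (np.float64(0.01), np.float64(-59.8), np.float64(-0.6)), (np.float64(0.03), np.float64(-41.5), np.float64(-0.9)), (np.float64(0.05), np.float64(-66.1), np.float64(-1.8)), (np.float64(0.07), np.float64(-75.2), np.float64(-1.5)), (np.float64(0.09), np.float64(-77.2), np.float64(-1.8)), (np.float64(0.11), np.float64(-76.7), np.float64(-1.7))]
```

The near side lies 116 mm in front of the fence plane along its whole length, and the far edge is uniform end to end. The rack is flush, so I'm handing in.

```bash
python3 - <<'E'
from h import *
info(); print(workorder.sign_off())
E
```

```text
t 12.75 tcp [0.4952 0.0609 0.2184] yaw -13.7 toolz [-0.001  0.    -1.   ] F [-0.4  0.7 -0.4] gap 0.467
the job is handed in; nothing more can be done
None
```

The rack is standing on its feet with the openings up and its far side against the fence, handed in at 12.75 s of the 53 s allowed.

I tipped it by pushing the closed fingertips against its upper edge at the middle rib, rising along the arc until it fell onto its feet. I then pushed its near side with both fingertips, set parallel to the fence, until the force rose to about 8 N. After that I backed straight off and lifted clear.

**Last checks:**
- **Squareness:** the scene and top cameras put the rack's yaw at -13.4 to -13.6°, against -13.7° for the fence.
- **Fit to the fence:** in the scene view the near side lies about 116 mm in front of the fence along its length, which is the rack's own depth. Its ends fall within the fence's length, with roughly 8 mm to spare on the left.
- **Other objects:** the small pot, beaker and bottle sit where they started in the top view. The arm partly hides the yellow-capped pot there, but its visible part and the scene view show no change.
- **Robot:** it was touching nothing at hand-in.

**Disagreements:** the cameras differ by a few millimetres on the remaining gap, from about 2 mm short (scene) to 0–1.5 mm past the fence (top), against a calibration good to about 2 mm. The last wrist picture gave a gap of about 17 mm. I discounted it because it cut off the far part of the rack.

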